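Unload the vial carrier from the loading deck

ROBOT

A 7-joint arm with a two-finger parallel gripper is mounted at the origin on the work surface; the furniture and walls round the work are solid. World frame = base frame: x ahead of the robot, y to its left, z up, the work surface at z = 0. Lengths are in mm, angles in rad, forces in N, time in s.
With the tool pointing down it reaches from about 425 to 875 mm from the base axis. Payload 4.7 kg.
Tool frame: the origin (TCP) lies where the fingers leave the gripper's body, on its centre line; the fingertips stand 70 mm ahead of it and the grasp point (between the pads) lies 51 mm ahead of it; z points along the fingers, y is the line along which they close (so a half turn about z gives the same grasp; the last joint's range is limited). The gripper opens to 87 mm and grips with 3 to 60 N. Pads are 19 mm wide; open, the fingers measure 117 mm over their backs; the gripper's body (75 mm by 190 mm) begins 51 mm behind the grasp point.
Start: joints at [-1.283, 0.321, -0.07, 1.45, 0.023, 1.371, -0.057], TCP at [175.777, 625.796, 292.287] pointing down, gripper open.
Joint ranges: [-2.86, 2.86], [-0.3, 2.09], [-1.38, 1.24], [0.06, 2.45], [-1.56, 4.7], [0.09, 2.05], [-2.69, 2.69]. Speed limits (rad/s): [2.57, 2.57, 3.14, 3.14, 3.14, 3.14, 3.14].

INTERFACE

Orientations are given as a unit quaternion [w, x, y, z].
In Python, from station import manip gives the robot as it stands.
- The arm moves only by the shell command python3 -m handwheel 'ROWS'. ROWS is a JSON object of lists of equal length, an entry for each row: "hand": the closure, from -1 (fully open) to 1 (shut), so that 0 is half open; "offset": the shift along the tool's x, y, z in m, a list of three; "rot": the turn, a rotation vector about the tool's x, y, z in units of 10 degrees (1.0 is 10 degrees), a list of three. A call has 1 to 20 rows; each row shifts and turns the commanded pose from where the row before left it, along the tool's axes as they then stand; what a row does not reach is not made up. A row lasts 1/8 s, in which the tool goes at most 62.5 mm and 10.7 degrees, less where a joint would pass 70% of its speed; a pose out of reach is approached as far as the arm can. A call is refused whole if a number of a shift passes 0.0625 or a number of a turn 1, either way. A call with a gripper value outside its range is refused whole. The fingers move at their own pace and stop on an object; the grip force is fixed at half the most. Time passes only in rows, so rows that do not move let the fingers close. It gives the time, the measured TCP pose, the force, the opening and the grip force at its end, in the units of the state.
- manip.sense(): the state, without advancing time (a new reading comes with each control period).
- manip.grab_frame(name): name is "side" or "top"; returns the picture (400x640x3 uint8, red, green, blue); there is no depth.
- manip.calibration(name): a dict with "K" (3x3 intrinsics, pixels), "position" and "rotation" of the camera in the world. Camera axes: x right, y down, z forward; pixel columns grow to the right and rows downward; lengths in mm; the calibration is good to about 2 mm. A picture is of the moment at which its call begins. calibration takes no time and is no camera call.
- manip.close_job(): hands the job in; it is judged then, once.
The state is a dict: "time_s": time; "qpos": joint angles; "joint_velocities": joint speeds; "effort": joint torques, N m; "eef_pos": TCP position; "tcp_rot": TCP orientation; "wrist_force": force on the tool from outside, world axes, zero at the start; "moment": the same for the moment, N m; "opening": opening from 0.0 (shut) to 1.0 (fully open); "gripper_force": force on a finger pad.
Only numpy, scipy, OpenCV 4.12 (cv2) and the standard library are available. Lean on these libraries where they do the work, as an engineer would, in place of code of your own. Each camera call takes 0.05 s, during which the arm holds its last target. There are 200 camera calls.

TASK

The run is over: unload the vial carrier, the one with the four vials in it, from the sampler's loading deck. Slide it along its T-slot track all the way to the open front end (the end nearest the robot), lift it straight out there, and set it down gently, upright, in the steel tray with all four vials still standing in their wells. Leave the two empty carriers parked where they are and do not disturb anything else on the bench.

Things in the scene. Friction and masses are not known exactly. Their poses are not given: they have to be found in the camera images.
- loading_deck: flat fixed deck 280 (its x) x 160 (y) mm, top 25 mm above the bench; three T-slot tracks along x at y = -46, 0, 46 mm, track floors 12 mm above the bench. Origin: centre of the underside; -x is the open front end (robot's side), +x the closed rear, behind which a grey module 20 mm high reaches to x = 174. Runners stop solidly at x = -124 and 124 mm
- lip_end (a point): point on the middle track at deck x = -24, y = 0, at deck-top height: where the lips of all three tracks end. Behind it (to x = 124) lips 5 mm thick leave a 14 mm slot over a 25 mm wide undercut (lip undersides 20 mm above the bench) and hold runners down; before it (to x = -124) the track is 25 mm wide and open above
- front_stop (a point): point on the middle track's floor at deck x = -124, y = 0: the solid stop at the open end of the tracks. With its runner against it a carrier's origin lies at deck x = -82 mm; the runner is clear of the lips, and can be lifted out, from x = -66 mm forward
- vial_carrier: carrier to unload, holds the 4 vials: grey block 116 (its x, along the track) x 36 x 32 mm high with 4 round wells in a row, on a T-shaped runner 84 mm long (x -42 to 42), neck 11 mm, flange 22 mm wide and 5 mm high. Origin: centre of the runner's underside; the block spans 14.5 to 46.5 mm above it. 0.24 to 0.35 kg with vials. In any of the tracks, origin at deck x = 28 to 55
- carrier_back (a point): centre of the vial carrier's rear end face (its x = +58 mm, 30 mm above its origin). Pushed here, near mid-width, it slides with a few N. Neighbouring carriers stand 10 mm beside it, too close for a finger; at the front end its sides are free to grasp across the 36 mm
- empty_carrier_1: empty carrier parked in another track, loose, not to be pushed. All three carriers are alike: grey block 116 (its x, along the track) x 36 x 32 mm high with 4 round wells in a row, on a T-shaped runner 84 mm long (x -42 to 42), neck 11 mm, flange 22 mm wide and 5 mm high. Origin: centre of the runner's underside; the block spans 14.5 to 46.5 mm above it
- empty_carrier_2: the other empty carrier, parked in the remaining track; same shape and size, loose, not to be pushed
- steel_tray: fixed stainless tray, outside 166 (its x) x 96 (its y) x 15 mm high, rim bead to 18 mm, walls 3 mm, inner floor 3 mm above the bench. Origin: centre of the underside
- vial_a: screw vial 22 mm in diameter and 48 mm high standing loose in a well of the vial carrier, its base 18.5 mm and its top 66.5 mm above the carrier's origin. Origin: centre of its base; z up its axis
- vial_b: screw vial 22 mm in diameter and 48 mm high standing loose in a well of the vial carrier, its base 18.5 mm and its top 66.5 mm above the carrier's origin. Origin: centre of its base; z up its axis
- vial_c: screw vial 22 mm in diameter and 48 mm high standing loose in a well of the vial carrier, its base 18.5 mm and its top 66.5 mm above the carrier's origin. Origin: centre of its base; z up its axis
- vial_d: screw vial 22 mm in diameter and 48 mm high standing loose in a well of the vial carrier, its base 18.5 mm and its top 66.5 mm above the carrier's origin. Origin: centre of its base; z up its axis
- beaker: bystander: loose plastic beaker, 73 mm wide, 94 mm high, origin at the centre of its base
- bottle_amber: bystander: loose brown bottle, 58 mm wide, 115 mm high, origin at the centre of its base
- bottle_small: bystander: loose small white bottle, 42 mm wide, 78 mm high, origin at the centre of its base
- timer: bystander: loose flat white timer, 58 x 58 x 20 mm, origin at the centre of its underside
Mind the look-alikes: they are no part of the job. What is shaped like the vial_d but turquoise is not meant.

How it is judged (in metres and radians):
On the way, in this order (a step that is already met when the one before it is completed fails the run):
1. the vial carrier has slid along its track until its whole runner is in the open front end, still down in the track (x of vial_carrier in the frame of loading_deck below -0.065 m and z of vial_carrier in the frame of loading_deck below 0.0155 m and angle between vial_carrier's own z axis and vertical below 0.12 rad), for 0.2 s.
2. the vial carrier is lifted clear of the deck, level, with its vials (z of vial_carrier in the frame of loading_deck above 0.045 m and angle between vial_carrier's own z axis and vertical below 0.25 rad and z of vial_a in the frame of vial_carrier between 0.014 and 0.0235 m and x of vial_a in the frame of vial_carrier between -0.05 and 0.05 m and y of vial_a in the frame of vial_carrier between -0.006 and 0.006 m and z of vial_b in the frame of vial_carrier between 0.014 and 0.0235 m and x of vial_b in the frame of vial_carrier between -0.05 and 0.05 m and y of vial_b in the frame of vial_carrier between -0.006 and 0.006 m and z of vial_c in the frame of vial_carrier between 0.014 and 0.0235 m and x of vial_c in the frame of vial_carrier between -0.05 and 0.05 m and y of vial_c in the frame of vial_carrier between -0.006 and 0.006 m and z of vial_d in the frame of vial_carrier between 0.014 and 0.0235 m and x of vial_d in the frame of vial_carrier between -0.05 and 0.05 m and y of vial_d in the frame of vial_carrier between -0.006 and 0.006 m), for 0.2 s.
At the end, for the whole second after the job is handed in: the vial carrier stands upright (within 0.06 rad) on the floor of the steel tray, inside its walls, at rest and released; each of the four vials stands in a well of it (base no more than 5 mm off the well's floor); both empty carriers are within 12 mm of where they were parked (x of vial_carrier in the frame of steel_tray between -0.045 and 0.045 m and y of vial_carrier in the frame of steel_tray between -0.045 and 0.045 m and z of vial_carrier in the frame of steel_tray below 0.0065 m and angle between vial_carrier's own z axis and vertical below 0.06 rad and linear speed of vial_carrier below 0.02 m/s and z of vial_a in the frame of vial_carrier between 0.014 and 0.0235 m and x of vial_a in the frame of vial_carrier between -0.05 and 0.05 m and y of vial_a in the frame of vial_carrier between -0.006 and 0.006 m and z of vial_b in the frame of vial_carrier between 0.014 and 0.0235 m and x of vial_b in the frame of vial_carrier between -0.05 and 0.05 m and y of vial_b in the frame of vial_carrier between -0.006 and 0.006 m and z of vial_c in the frame of vial_carrier between 0.014 and 0.0235 m and x of vial_c in the frame of vial_carrier between -0.05 and 0.05 m and y of vial_c in the frame of vial_carrier between -0.006 and 0.006 m and z of vial_d in the frame of vial_carrier between 0.014 and 0.0235 m and x of vial_d in the frame of vial_carrier between -0.05 and 0.05 m and y of vial_d in the frame of vial_carrier between -0.006 and 0.006 m and distance of each of empty_carrier_1, empty_carrier_2 from where it was at the start of the episode below 0.012 m); the robot touches nothing.
It fails at once if an empty carrier was pushed more than 15 mm from where it was parked (distance of any of empty_carrier_1, empty_carrier_2 from where it was at the start of the episode above 0.015 m).
It fails at once if the vial carrier was tipped by more than 0.4 rad (angle between vial_carrier's own z axis and vertical above 0.4 rad).
It fails at once if a vial fell over or out of the carrier (tilted by more than 0.6 rad) (angle between any of vial_a, vial_b, vial_c, vial_d's own z axis and vertical above 0.6 rad).
It fails at once if the vial carrier was dropped (moving faster than 0.6 m/s with no finger on it) (linear speed of vial_carrier above 0.6 m/s and contact force between the fingers and vial_carrier below 0.2 N).
It fails at once if the beaker, the brown bottle, the small bottle or the timer was moved by more than 20 mm (distance of any of beaker, bottle_amber, bottle_small, timer from where it was at the start of the episode above 0.02 m).
It also fails if it takes over 64 s, if anything falls off the work surface, if the arm or the gripper's body presses on something with over 40 N, if the wrist force passes 120 N, or if a joint passes its speed limit or range.

## Working session

There is one attempt and no reset: what is moved stays moved. The work goes in short steps, Python scripts to look and compute and a shell command to move; the robot and the scene stay as the last step left them, time stands still between calls to the robot, and variables do not carry over. Pictures are saved under pics/ and viewed, at most 13 in all, crops included, and the job is handed in when it is done.

```bash
mkdir -p pics; python3 - <<'E'
from station import manip
import cv2
s=manip.sense(); print(s['eef_pos'],s['tcp_rot'],s['opening'],s['wrist_force'])
for n in('side','top'):
    cv2.imwrite(f'pics/{n}0.png',manip.grab_frame(n)[:,:,::-1]); c=manip.calibration(n); print(n,c)
E
```

```text
[175.6583315  625.37532977 291.15639542] [-9.88978796e-05  1.36427660e-01  9.90649569e-01 -9.56344437e-04] 0.9982742735923739 [-0.52375199  0.13846307 -0.42778419]
side {'K': array([[416.25367311,   0.        , 316.7833055 ],
       [  0.        , 416.25367311, 194.44363427],
       [  0.        ,   0.        ,   1.        ]]), 'position': array([ 533.07572077, -776.45714119,  759.15946818]), 'rotation': array([-0.40275139,  0.91491917,  0.02667743, -0.00159603])}
top {'K': array([[416.56558797,   0.        , 314.90934419],
       [  0.        , 416.56558797, 199.47697312],
       [  0.        ,   0.        ,   1.        ]]), 'position': array([ 351.93282093,   23.11498949, 1058.22211575]), 'rotation': array([ 0.05341945, -0.69844145,  0.71235397, -0.04333273])}
```

View pics/side0.png

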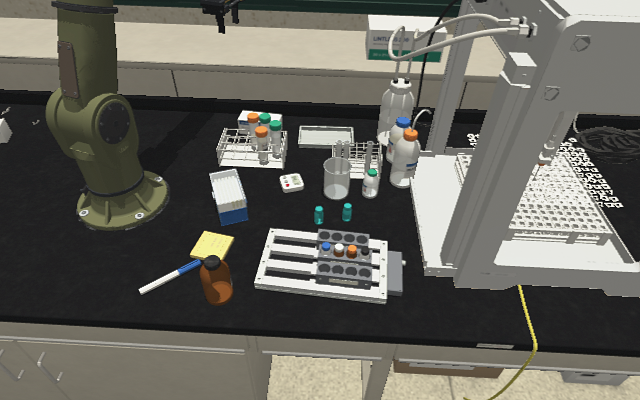

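View pics/top0.png

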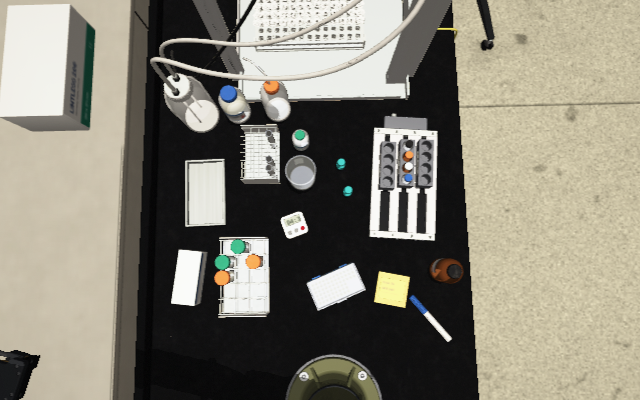

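The side view shows the deck at (325,265), with the carrier that has capped vials in the middle track at about (345,250). Empty carriers stand in both outer tracks, and the tray is at (326,137). In the top view the deck is at (405,185), the vial carrier at (407,163) and the tray at (205,192). The two turquoise vials standing alone on the bench, at top (341,163) and (348,190), are look-alikes. I'll confirm this in one enlarged crop.

```bash
cat > h.py <<'E'
import numpy as np,cv2
from station import manip
from scipy.spatial.transform import Rotation as R
def cam(n):
    c=manip.calibration(n); q=c['rotation']; return c['K'],np.array(c['position']),R.from_quat([q[1],q[2],q[3],q[0]]).as_matrix()
def ray(n,px):
    K,p,M=cam(n); d=M@np.linalg.solve(K,[px[0],px[1],1.]); return p,d/np.linalg.norm(d)
def plane(n,px,z):
    p,d=ray(n,px); return p+d*(z-p[2])/d[2]
def tri(ps,pt):
    (p,d),(q,e)=ray('side',ps),ray('top',pt)
    s=np.linalg.lstsq(np.c_[d,-e],q-p,rcond=None)[0]; a,b=p+d*s[0],q+e*s[1]
    return (a+b)/2,np.linalg.norm(a-b)
def proj(n,X):
    K,p,M=cam(n); v=K@(M.T@(np.array(X,float)-p)); return v[:2]/v[2]
E
python3 - <<'E'
import cv2,numpy as np
s=cv2.imread('pics/side0.png');t=cv2.imread('pics/top0.png')
r=lambda im,x,y,w,h,k:cv2.resize(im[y:y+h,x:x+w],None,fx=k,fy=k,interpolation=cv2.INTER_CUBIC)
a=r(t,365,110,80,140,4) #320x560
b=r(s,250,222,160,82,3) #480x246
c=r(s,285,115,80,40,4) #320x160
d=r(t,180,150,52,84,3)
o=np.zeros((600,800,3),np.uint8);o[:560,:320]=a;o[:246,320:800]=b;o[250:410,320:640]=c;o[250:502,642:798]=d
cv2.imwrite('pics/crop0.png',o)
E
```

```text
(no output)
```

View pics/crop0.png

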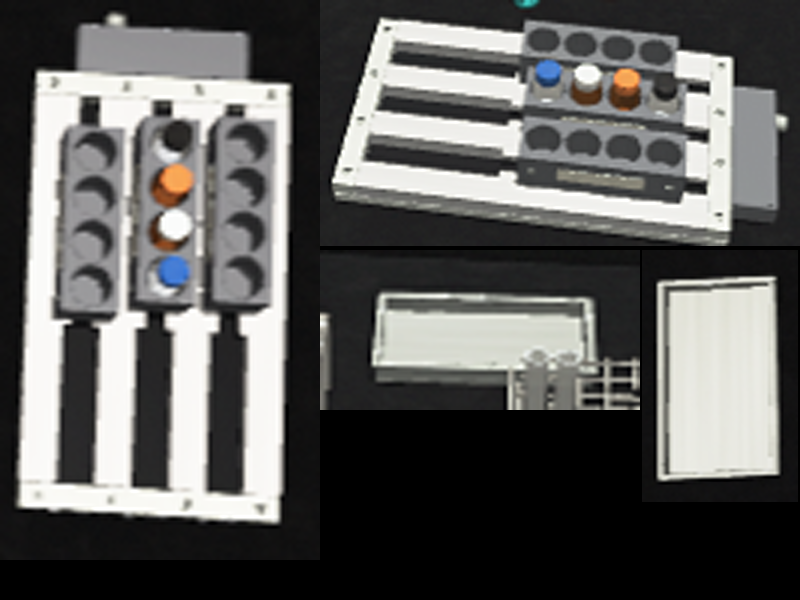

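The crop confirms it. The middle-track carrier holds four vials (blue, white, orange and black caps), and both outer carriers are empty. The tray is the plain flat one, not one of the wire racks. Next I measure.

```bash
cat > m.py <<'E'
from h import *
S=cv2.imread('pics/side0.png');T=cv2.imread('pics/top0.png')
def quad(im,roi,th,n):
    x,y,w,h=roi; g=cv2.cvtColor(im[y:y+h,x:x+w],cv2.COLOR_BGR2GRAY)
    m=cv2.morphologyEx((g>th).astype(np.uint8),cv2.MORPH_CLOSE,np.ones((3,3)))
    c=max(cv2.findContours(m,0,1)[0],key=cv2.contourArea)
    q=cv2.approxPolyDP(cv2.convexHull(c),4,True)[:,0]+[x,y]; print(n,q.tolist()); return q
quad(T,(365,125,80,125),150,'deckT');quad(S,(250,222,142,85),190,'deckS')
quad(T,(180,152,50,80),120,'trayT');quad(S,(295,120,62,32),120,'trayS')
def col(im,roi,lo,hi):
    x,y,w,h=roi; m=cv2.inRange(cv2.cvtColor(im[y:y+h,x:x+w],cv2.COLOR_BGR2HSV),lo,hi)
    k,l,s,c=cv2.connectedComponentsWithStats(m); i=1+np.argmax(s[1:,4]); return c[i]+[x,y]
C={}
for n,lo,hi in(('blue',(100,120,100),(125,255,255)),('orange',(8,180,200),(20,255,255))):
    a=col(S,(315,235,62,30),lo,hi);b=col(T,(398,135,18,55),lo,hi);C[n]=tri(a,b);print(n,a,b,C[n])
# eye picks from the 4x / 3x crops
dT=np.array([[36,70],[292,83],[279,522],[18,507]])/4+[365,110]
dS=np.array([[413,58],[410,232],[13,185],[63,18]])/3+[250,222]
names=['rearL','rearR','frontR','frontL']
for n,a,b in zip(names,dS[[0,1,2,3]],dT[[0,1,2,3]]): print(n,tri(a,b),plane('top',b,25),plane('side',a,25))
def fit(P,w,h):
    M=np.array([[w,h],[w,-h],[-w,-h],[-w,h]])/2;c=P.mean(0);U,_,V=np.linalg.svd((P-c).T@M);Rm=U@V
    return c,np.arctan2(Rm[1,0],Rm[0,0]),np.abs(P-c-M@Rm.T).max()
for nm,D in(('top',dT),('side',dS)): print('deck',nm,fit(np.array([plane(nm,p,25)[:2] for p in D]),280,160))
tT=np.array([[657,281],[777,277],[779,475],[657,480]])-[642,250];tT=tT/3+[180,150]
print('tray',fit(np.array([plane('top',p,18)[:2] for p in tT]),166,96))
tS=np.array([[594,298],[377,293],[373,367]])-[320,250];tS=tS/4+[285,115]
for a,b,n in((tS[0],tT[0],'rearL'),(tS[1],tT[3],'frontL'),(tS[2],tT[2],'frontR')): print(n,tri(a,b),plane('side',a,18),plane('top',b,18))
E
python3 m.py
```

```text
deckT [[374, 128], [397, 125], [436, 131], [433, 240], [370, 236]]
deckS [[270, 228], [386, 241], [386, 298], [254, 282]]
trayT [[224, 159], [225, 224], [186, 226], [185, 161]]
trayS [[356, 151], [298, 143], [299, 127], [352, 127]]
blue [325.46428571 245.26785714] [407.93023256 177.27906977] (array([ 535.98119981, -188.16540323,   72.87241119]), np.float64(1.8765076443788669))Traceback (most recent call last):
  File "m.py", line 15, in <module>
    a=col(S,(315,235,62,30),lo,hi);b=col(T,(398,135,18,55),lo,hi);C[n]=tri(a,b);print(n,a,b,C[n])
  File "m.py", line 12, in col
    k,l,s,c=cv2.connectedComponentsWithStats(m); i=1+np.argmax(s[1:,4]); return c[i]+[x,y]
                                                     ~~~~~~~~~^^^^^^^^^
    return _wrapfunc(a, 'argmax', axis=axis, out=out, **kwds)
    return bound(*args, **kwds)
ValueError: attempt to get argmax of an empty sequence
```

```bash
sed -i "s/(8,180,200),(20/(5,150,190),(18/" m.py; cat >> m.py <<'E'
c,th,_=fit(np.array([plane('top',p,25)[:2] for p in dT]),280,160)
c2,th2,_=fit(np.array([plane('side',p,25)[:2] for p in dS]),280,160)
c=(c+c2)/2;th=(th+th2)/2;Rm=np.array([[np.cos(th),-np.sin(th)],[np.sin(th),np.cos(th)]]);print('mean deck',c,th)
L=lambda P:Rm.T@(np.array(P)[:2]-c)
for n,ps,pt in(('black',(666,88),(178,135)),('orange',(627,78),(178,178)),('white',(588,76),(174,221)),('blue',(548,70),(174,268))):
    a=(np.array(ps)-[320,0])/3+[250,222];b=np.array(pt)/4+[365,110];X,e=tri(a,b);print(n,X.round(1),e.round(1),'deck',L(X).round(1),L(plane('top',b,78.5)).round(1))
# block-top corners of vial carrier in top crop
for n,p in(('rearL',(138,116)),('rearR',(202,120)),('frontR',(195,303)),('frontL',(131,298))):
    print(n,L(plane('top',np.array(p)/4+[365,110],58.5)).round(1))
for n,p in(('E-left rear',(95,123)),('E-left front',(84,311)),('E-right rear',(240,119)),('E-right front',(236,303))):
    print(n,L(plane('top',np.array(p)/4+[365,110],58.5)).round(1))
E
python3 m.py
```

```text
deckT [[374, 128], [397, 125], [436, 131], [433, 240], [370, 236]]
deckS [[270, 228], [386, 241], [386, 298], [254, 282]]
trayT [[224, 159], [225, 224], [186, 226], [185, 161]]
trayS [[356, 151], [298, 143], [299, 127], [352, 127]]
blue [325.46428571 245.26785714] [407.93023256 177.27906977] (array([ 535.98119981, -188.16540323,   72.87241119]), np.float64(1.8765076443788669))
orange [351.6744186  247.79069767] [408.42105263 154.42105263] (array([ 592.14503508, -191.94427707,   73.31825359]), np.float64(1.4538729817669698))
rearL (array([ 680.56059654, -119.14717044,   17.11011767]), np.float64(1.6418301537895035)) [ 677.22102511 -118.12450365   25.        ] [ 679.81233475 -125.84382013   25.        ]
rearR (array([ 666.26386005, -281.72023109,   21.17771611]), np.float64(0.5677352508755358)) [ 664.81216671 -280.60980661   25.        ] [ 665.85796084 -284.20014664   25.        ]
frontR (array([ 387.20066171, -258.11050679,   17.78573642]), np.float64(0.9550761239447355)) [ 386.49532455 -256.27354215   25.        ] [ 389.08288753 -263.05544009   25.        ]
frontL (array([400.5881957
[... 796 characters left out ...]
1058323 364.07027835  18.        ]
frontR (array([437.04178158, 263.71220433,   9.95054047]), np.float64(1.8774576644042005)) [438.96728475 252.85187498  18.        ] [435.46886436 261.67660023  18.        ]
mean deck [ 533.15644744 -190.83013439] -0.08179491223230893
black [ 620.7 -196.7   69.2] 0.5 deck [87.7  1.3] [84.8  3.1]
orange [ 592.5 -194.1   74.9] 0.5 deck [59.4  1.6] [58.2  2.3]
white [ 565.8 -191.2   71.8] 1.5 deck [32.5  2.3] [31.7  3.8]
blue [ 536.8 -189.3   73.9] 1.2 deck [3.5 1.8] [3.1 2.9]
rearL [101.1  24.1]
rearR [100.9 -15.2]
frontR [-13.6 -14.5]
frontL [-12.8  24.2]
E-left rear [95.1 50.3]
E-left front [-22.5  52.3]
E-right rear [102.9 -38.5]
E-right front [-12.1 -39.2]
```

The vial carrier is in the middle track with its origin at deck x ≈ 45. The deck centre is about (533,-191) and its yaw about -0.082. Time to move: turn the tool to match the deck, close the fingers, and travel over in an arc.

```bash
python3 -m handwheel '{"hand":[1,1,1,1,1,1,1,1,1,1],"offset":[[0,0,0],[0,0,0],[-0.041,-0.034,0],[-0.041,-0.034,0],[-0.041,-0.034,0],[-0.041,-0.034,0],[-0.041,-0.034,0],[-0.041,-0.034,0],[-0.041,-0.034,0],[-0.041,-0.034,0]],"rot":[[0,0,-0.55],[0,0,-0.55],[0,0,0],[0,0,0],[0,0,0],[0,0,0],[0,0,0],[0,0,0],[0,0,0],[0,0,0]]}'
cat >> h.py <<'E'
TH=-0.0818;DC=np.array([533.2,-190.8])
def st():
    s=manip.sense();q=s['tcp_rot'];M=R.from_quat([q[1],q[2],q[3],q[0]]).as_matrix();return s,np.array(s['eef_pos']),M
def go(dx,dy,z,frame=None):
    "tool-axis offsets (mm) to bring the TCP to deck-frame dx,dy at world z"
    s,p,M=st();w=DC+np.array([[np.cos(TH),-np.sin(TH)],[np.sin(TH),np.cos(TH)]])@[dx,dy]
    return (M.T@(np.array([*w,z])-p)).round(1)
def info():
    s,p,M=st();print('t',round(s['time_s'],2),'tcp',p.round(1),'tooly deg',np.degrees(np.arctan2(M[1,1],M[0,1])).round(2),'tilt',np.degrees(np.arccos(-M[2,2])).round(2),'F',np.array(s['wrist_force']).round(1),'op',round(s['opening'],3))
E
python3 -c "
from h import *
info();print(go(125,0,290))"
```

```text
time_s: 1.35
eef_pos: [481.3, 326.5, 291.9]
tcp_rot: [-0.0, 0.041, 0.999, -0.0]
wrist_force: [0.5, -0.1, -1.0]
opening: 0.021
gripper_force: 0.0
t 1.35 tcp [481.3 326.5 291.9] tooly deg 85.32 tilt 0.02 F [ 0.5 -0.1 -1. ] op 0.021
[-218.9 -511.3    2. ]
```

```bash
python3 -m handwheel '{"hand":[1,1,1,1,1,1,1,1,1,1,1,1,1,1,1,1],"offset":[[-0.020,-0.0465,0],[-0.020,-0.0465,0],[-0.020,-0.0465,0],[-0.020,-0.0465,0],[-0.020,-0.0465,0],[-0.020,-0.0465,0],[-0.020,-0.0465,0],[-0.020,-0.0465,0],[-0.020,-0.0465,0],[-0.020,-0.0465,0],[-0.019,-0.0465,0],[0,0,0.03],[0,0,0.03],[0,0,0.03],[0,0,0.02],[0,0,0]],"rot":[[0,0,0],[0,0,0],[0,0,0],[0,0,0],[0,0,0],[0,0,0],[0,0,0],[0,0,0],[0,0,0],[0,0,0],[0,0,0],[0,0,0],[0,0,0],[0,0,0],[0,0,0],[0,0,0]]}'
python3 -c "
from h import *
info();print(go(125,0,180))
a=manip.grab_frame('side')[:,:,::-1];b=manip.grab_frame('top')[:,:,::-1]
cv2.imwrite('pics/s1.png',a);cv2.imwrite('pics/t1.png',b)
cv2.imwrite('pics/c1.png',np.hstack([cv2.resize(a[180:320,300:420],None,fx=3.3,fy=3.3,interpolation=2),cv2.resize(b[80:220,360:480],None,fx=3.3,fy=3.3,interpolation=2)]))"
```

```text
time_s: 3.35
eef_pos: [656.0, -199.3, 180.3]
tcp_rot: [-0.002, 0.041, 0.999, 0.0]
wrist_force: [-0.2, -0.2, 0.7]
opening: 0.007
gripper_force: 0.0
t 3.35 tcp [ 656.  -199.3  180.3] tooly deg 85.32 tilt 0.21 F [-0.2 -0.2  0.7] op 0.007
[-1.9 -1.6  0.3]
```

View pics/c1.png

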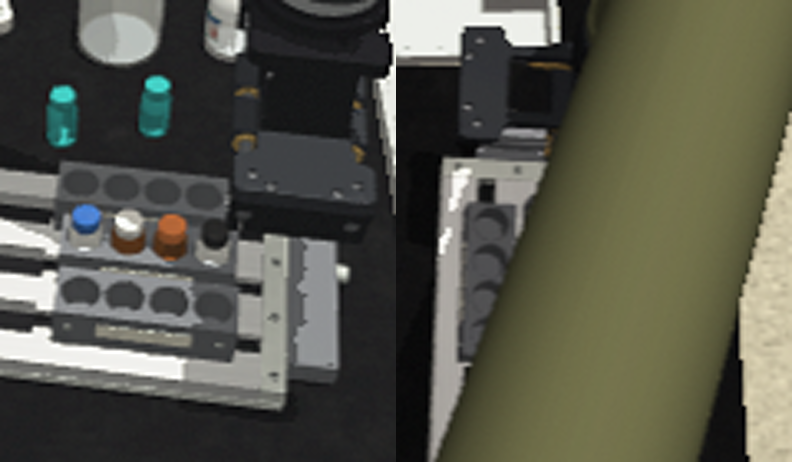

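The side view shows the gripper body above the carrier's rear end at crop (300,190), with the fingers hidden behind it. The arm blocks the top view. I'll check the camera bias against the known gripper body corners, then go down.

```bash
python3 -c "
from h import *
s,p,M=st()
for c in((37.5,-95,0),(-37.5,-95,0),(37.5,-37.5,0),(0,-95,-0)):
  u=proj('side',p+M@np.array(c)); print(c,u.round(1),((u-[300,180])*3.3).round(0))
d=np.array([[413,58],[410,232],[13,185],[63,18]])/3+[250,222]
Rm=np.array([[np.cos(TH),-np.sin(TH)],[np.sin(TH),np.cos(TH)]])
for k,v in zip(d,[(140,80),(140,-80),(-140,-80),(-140,80)]): print(k.round(1),proj('side',[*(DC+Rm@v),25]).round(1))
"
```

```text
(37.5, -95, 0) [368.6 251.2] [226. 235.]
(-37.5, -95, 0) [411. 256.] [366. 251.]
(37.5, -37.5, 0) [369.8 227.8] [230. 158.]
(0, -95, 0) [389.7 253.5] [296. 243.]
[387.7 241.3] [387.3 240.2]
[386.7 299.3] [386.8 298.4]
[254.3 283.7] [253.7 282.1]
[271. 228.] [269.9 227.2]
```

```bash
python3 -m handwheel '{"hand":[1,1,1,1,1,1],"offset":[[0,-0.0015,0.02],[0,0,0.02],[0,0,0.015],[0,0,0.01],[0,0,0.008],[0,0,0]],"rot":[[0,0,0],[0,0,0],[0,0,0],[0,0,0],[0,0,0],[0,0,0]]}'
python3 -c "
from h import *
info()
a=manip.grab_frame('side')[:,:,::-1]
cv2.imwrite('pics/s2.png',a);cv2.imwrite('pics/c2.png',cv2.resize(a[180:320,280:440],None,fx=4,fy=4,interpolation=2))"
```

```text
time_s: 4.2
eef_pos: [656.6, -201.2, 108.6]
tcp_rot: [-0.0, 0.041, 0.999, 0.0]
wrist_force: [0.4, 0.2, -0.3]
opening: 0.004
gripper_force: 0.0
t 4.2 tcp [ 656.6 -201.2  108.6] tooly deg 85.31 tilt 0.05 F [ 0.4  0.2 -0.3] op 0.004
```

View pics/c2.png

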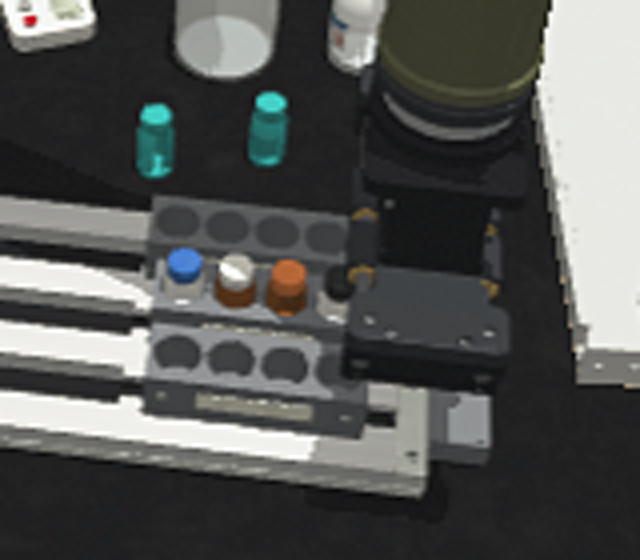

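No contact on the way down; the fingertips are about 27 mm above the carrier's origin. Now I begin the push towards the front (tool +x).

```bash
python3 -m handwheel '{"hand":[1,1,1,1,1,1,1,1,1,1],"offset":[[0,0,0.004],[0.004,0,0],[0.004,0,0],[0.004,0,0],[0.004,0,0],[0.004,0,0],[0.004,0,0],[0.004,0,0],[0.004,0,0],[0.004,0,0]],"rot":[[0,0,0],[0,0,0],[0,0,0],[0,0,0],[0,0,0],[0,0,0],[0,0,0],[0,0,0],[0,0,0],[0,0,0]]}'
python3 -c "
from h import *
info();print(go(0,0,100))
a=manip.grab_frame('side')[:,:,::-1]
cv2.imwrite('pics/s3.png',a)
for f in('s2','s3'):
  i=cv2.imread('pics/%s.png'%f)[235:270,300:372];m=cv2.inRange(cv2.cvtColor(i,40),(100,120,90),(125,255,255));k=cv2.moments(m);print(f,300+k['m10']/k['m00'],235+k['m01']/k['m00'])"
```

```text
time_s: 5.5
eef_pos: [620.9, -198.3, 105.5]
tcp_rot: [0.0, 0.041, 0.999, -0.0]
wrist_force: [2.3, 0.4, 0.8]
opening: 0.005
gripper_force: 1.2
t 5.5 tcp [ 620.9 -198.3  105.5] tooly deg 85.31 tilt 0.04 F [2.3 0.4 0.8] op 0.005
[88.1  0.3  5.4]
s2 325.51724137931035 245.51724137931035
s3 313.73214285714283 244.35714285714286
```

Contact made, with a 2 N push. The carrier has slid about 25 mm (blue cap 325.5 → 313.7 px). Continuing.

```bash
python3 -m handwheel '{"hand":[1,1,1,1,1,1,1,1,1,1,1,1,1,1,1,1,1],"offset":[[0.005,0,0],[0.005,0,0],[0.005,0,0],[0.005,0,0],[0.005,0,0],[0.005,0,0],[0.005,0,0],[0.005,0,0],[0.005,0,0],[0.005,0,0],[0.005,0,0],[0.005,0,0],[0.005,0,0],[0.005,0,0],[0.005,0,0],[0.005,0,0],[0.005,0,0]],"rot":[[0,0,0],[0,0,0],[0,0,0],[0,0,0],[0,0,0],[0,0,0],[0,0,0],[0,0,0],[0,0,0],[0,0,0],[0,0,0],[0,0,0],[0,0,0],[0,0,0],[0,0,0],[0,0,0],[0,0,0]]}'
python3 -m handwheel '{"hand":[1,1,1,1],"offset":[[0.004,0,0],[0.004,0,0],[0.003,0,0],[0.002,0,0]],"rot":[[0,0,0],[0,0,0],[0,0,0],[0,0,0]]}'
python3 -c "
from h import *
info();print(go(-14,0,105))
a=manip.grab_frame('side')[:,:,::-1]
cv2.imwrite('pics/s4.png',a);cv2.imwrite('pics/c4.png',cv2.resize(a[200:320,240:400],None,fx=4,fy=4,interpolation=2))"
```

```text
time_s: 7.68
eef_pos: [536.1, -191.4, 105.4]
tcp_rot: [0.0, 0.041, 0.999, 0.0]
wrist_force: [3.8, -0.2, 2.9]
opening: 0.005
gripper_force: 2.1
time_s: 8.18
eef_pos: [523.2, -190.3, 105.3]
tcp_rot: [0.0, 0.041, 0.999, 0.0]
wrist_force: [4.3, -1.2, 3.6]
opening: 0.007
gripper_force: 2.2
t 8.18 tcp [ 523.2 -190.3  105.3] tooly deg 85.32 tilt 0.02 F [ 4.3 -1.2  3.6] op 0.007
[4.  0.3 0.3]
```

View pics/c4.png

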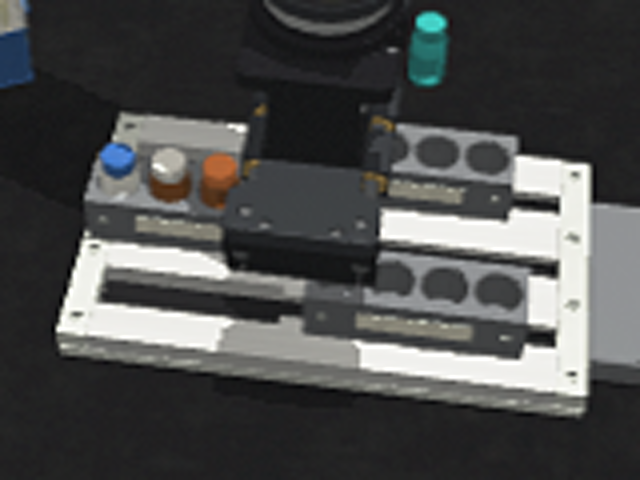

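The carrier is at the front end: blue cap at crop (118,157), with its runner almost at the stop. Creeping on until the stop is felt.

```bash
python3 -m handwheel '{"hand":[1,1,1,1],"offset":[[0.0015,0,0],[0.0015,0,0],[0.001,0,0],[0,0,0]],"rot":[[0,0,0],[0,0,0],[0,0,0],[0,0,0]]}'
```

```text
time_s: 8.72
eef_pos: [519.8, -190.0, 105.3]
tcp_rot: [0.001, 0.041, 0.999, -0.0]
wrist_force: [5.5, -0.4, 1.9]
opening: 0.005
gripper_force: 3.0
```

```bash
python3 -m handwheel '{"hand":[1,1,1],"offset":[[0.0015,0,0],[0.0015,0,0],[0,0,0]],"rot":[[0,0,0],[0,0,0],[0,0,0]]}'
```

```text
time_s: 9.1
eef_pos: [519.2, -189.8, 106.3]
tcp_rot: [0.003, 0.041, 0.999, -0.001]
wrist_force: [11.3, -0.9, 1.5]
opening: 0.002
gripper_force: 5.2
```

The stop is felt: 11 N, TCP stalled at deck x = -14, so the carrier's centre is 68 mm ahead. I back off, rise, open the gripper and move over the carrier.

```bash
python3 -m handwheel '{"hand":[1,1,1,1,1,-1,-1,-1,-1,-1,-1,-1],"offset":[[-0.006,0,0],[0,0,-0.02],[0,0,-0.03],[0,0,-0.04],[0,0,-0.03],[0.025,0,0],[0.025,0,0],[0.023,0,0],[0,0,0],[0,0,0],[0,0,0],[0,0,0]],"rot":[[0,0,0],[0,0,0],[0,0,0],[0,0,0],[0,0,0],[0,0,0],[0,0,0],[0,0,0],[0,0,0],[0,0,0],[0,0,0],[0,0,0]]}'
python3 -c "
from h import *
info();print(go(-82,0,106))
a=manip.grab_frame('side')[:,:,::-1]
cv2.imwrite('pics/s5.png',a);cv2.imwrite('pics/c5.png',cv2.resize(a[160:320,230:400],None,fx=3.7,fy=3.7,interpolation=2))"
```

```text
time_s: 10.6
eef_pos: [449.8, -184.3, 225.0]
tcp_rot: [-0.0, 0.041, 0.999, -0.0]
wrist_force: [0.9, -0.4, -0.6]
opening: 0.717
gripper_force: 0.0
t 10.6 tcp [ 449.8 -184.3  225. ] tooly deg 85.33 tilt 0.05 F [ 0.9 -0.4 -0.6] op 0.717
[ -1.7   0.3 119. ]
```

View pics/c5.png

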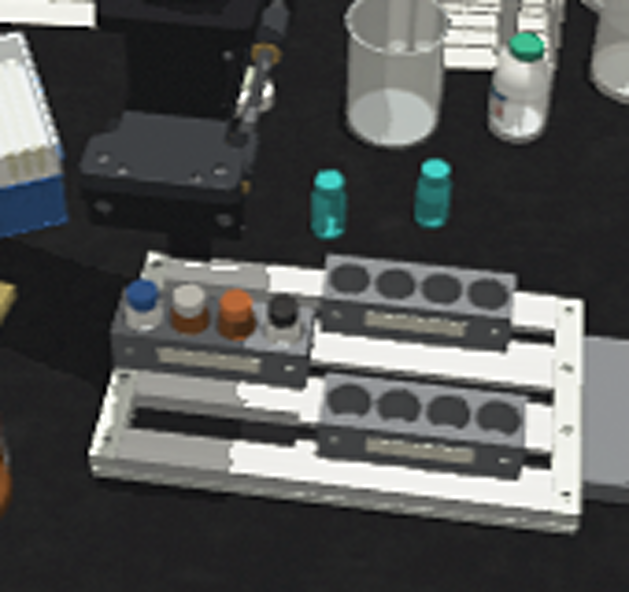

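All four vials are standing: caps at crop (142,290), (190,300), (236,307) and (284,312). The empty carriers haven't moved. Before going down I check the clearance to the brown bottle and the obstacles around the tray.

```bash
python3 - <<'E'
from h import *
Rm=np.array([[np.cos(TH),-np.sin(TH)],[np.sin(TH),np.cos(TH)]])
print('bottle deck frame',[(Rm.T@(plane(n,p,z)[:2]-DC)).round(0) for n,p,z in(('side',(218,291),20),('top',(455,270),110),('top',(441,270),30))])
cs=[(np.array(p)/3.7+[230,160]) for p in((142,290),(190,299),(236,303),(284,308))]
print('caps side deck frame',[(Rm.T@(plane('side',p,76)[:2]-DC)).round(1) for p in cs])
# rack next to tray: near corners in top view at some heights
for p in((241,126),(241,183),(280,183)): print('rack',p,[plane('top',p,z)[:2].round(0) for z in(0,60,100)])
print('bench left edge',plane('top',(152,190),0)[:2].round(0))
E
```

```text
bottle deck frame [array([-209., -109.]), array([-208., -101.]), array([-211.,  -93.])]
caps side deck frame [array([-123.1,    1. ]), array([-94. ,  -1.7]), array([-66.9,  -0.8]), array([-38.6,  -0.4])]
rack (241, 126) [array([697., 228.]), array([678., 216.]), array([665., 209.])]
rack (241, 183) [array([545., 227.]), array([534., 216.]), array([527., 208.])]
rack (280, 183) [array([543., 126.]), array([532., 120.]), array([525., 116.])]
bench left edge [531. 458.]
```

```bash
python3 -m handwheel '{"hand":[-1,-1,-1,-1,-1,-1,0,0,0.15,0.15],"offset":[[-0.0015,0,0.03],[0,0,0.03],[0,0,0.025],[0,0,0.02],[0,0,0.014],[0,0,0],[0,0,0],[0,0,0],[0,0,0],[0,0,0]],"rot":[[0,0,0],[0,0,0],[0,0,0],[0,0,0],[0,0,0],[0,0,0],[0,0,0],[0,0,0],[0,0,0],[0,0,0]]}'
python3 -c "
from h import *
info();print(go(-82,0,106))"
```

```text
time_s: 11.9
eef_pos: [451.2, -184.4, 106.5]
tcp_rot: [0.0, 0.041, 0.999, 0.0]
wrist_force: [0.6, 0.9, -0.3]
opening: 0.635
gripper_force: 0.0
t 11.9 tcp [ 451.2 -184.4  106.5] tooly deg 85.32 tilt 0.04 F [ 0.6  0.9 -0.3] op 0.635
[-0.3  0.3  0.5]
```

```bash
python3 -m handwheel '{"hand":[0.1,0.1,0.1,1,1,1,1,1],"offset":[[0,0,0],[0,0,0],[0,0,0],[0,0,0],[0,0,0],[0,0,0],[0,0,0],[0,0,0]],"rot":[[0,0,0],[0,0,0],[0,0,0],[0,0,0],[0,0,0],[0,0,0],[0,0,0],[0,0,0]]}'; python3 -m handwheel '{"hand":[1,1,1,1],"offset":[[0,0,0],[0,0,-0.003],[0,0,-0.003],[0,0,0]],"rot":[[0,0,0],[0,0,0],[0,0,0],[0,0,0]]}'
```

```text
time_s: 12.9
eef_pos: [451.2, -184.3, 106.4]
tcp_rot: [0.0, 0.041, 0.999, 0.0]
wrist_force: [-1.2, 4.3, 2.8]
opening: 0.414
gripper_force: 30.0
time_s: 13.4
eef_pos: [450.5, -184.3, 112.0]
tcp_rot: [-0.001, 0.041, 0.999, 0.0]
wrist_force: [0.9, 3.1, -4.6]
opening: 0.41
gripper_force: 30.0
```

The carrier is gripped at 36 mm. Lifting straight up, slowly.

```bash
python3 -m handwheel '{"hand":[1,1,1,1,1,1,1,1,1,1,1,1,1,1,1],"offset":[[0,0,-0.005],[0,0,-0.008],[0,0,-0.01],[0,0,-0.012],[0,0,-0.015],[0,0,-0.015],[0,0,-0.015],[0,0,-0.015],[0,0,-0.015],[0,0,-0.015],[0,0,-0.015],[0,0,-0.012],[0,0,-0.01],[0,0,-0.005],[0,0,0]],"rot":[[0,0,0],[0,0,0],[0,0,0],[0,0,0],[0,0,0],[0,0,0],[0,0,0],[0,0,0],[0,0,0],[0,0,0],[0,0,0],[0,0,0],[0,0,0],[0,0,0],[0,0,0]]}'
python3 -c "
from h import *
info()
a=manip.grab_frame('side')[:,:,::-1]
cv2.imwrite('pics/s6.png',a);cv2.imwrite('pics/c6.png',cv2.resize(a[80:320,200:400],None,fx=2.5,fy=2.5,interpolation=2))"
```

```text
time_s: 15.28
eef_pos: [451.1, -184.4, 279.4]
tcp_rot: [0.0, 0.041, 0.999, 0.0]
wrist_force: [-0.4, -0.1, -2.2]
opening: 0.413
gripper_force: 30.0
t 15.28 tcp [ 451.1 -184.4  279.4] tooly deg 85.32 tilt 0.01 F [-0.4 -0.1 -2.2] op 0.413
```

View pics/c6.png

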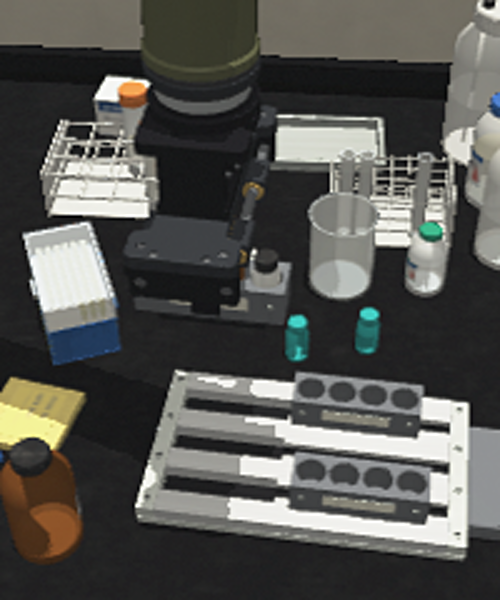

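The carrier is held level above the deck, with the black-capped vial visible at crop (266,260) and the empty carriers undisturbed. The tray at crop (330,140) is free. Moving to it at a moderate speed.

```bash
python3 -m handwheel '{"hand":[1,1,1,1,1,1,1,1,1,1,1,1,1,1,1,1,1,1,1,1],"offset":[[-0.001,0.01,0],[-0.001,0.018,0],[-0.001,0.028,0],[-0.001,0.028,0],[-0.001,0.028,0],[-0.001,0.028,0],[-0.001,0.028,0],[-0.001,0.028,0],[-0.001,0.028,0],[-0.001,0.028,0],[-0.001,0.028,0],[-0.001,0.028,0],[-0.001,0.028,0],[-0.001,0.028,0],[-0.001,0.028,0],[-0.001,0.028,0],[-0.001,0.028,0],[-0.001,0.028,0],[-0.001,0.018,0],[-0.001,0.01,0]],"rot":[[0,0,0],[0,0,0],[0,0,0],[0,0,0],[0,0,0],[0,0,0],[0,0,0],[0,0,0],[0,0,0],[0,0,0],[0,0,0],[0,0,0],[0,0,0],[0,0,0],[0,0,0],[0,0,0],[0,0,0],[0,0,0],[0,0,0],[0,0,0]]}'
python3 -m handwheel '{"hand":[1,1,1,1,1],"offset":[[0,0,0],[0,0,0],[0,0,0],[0,0,0],[0,0,0]],"rot":[[0,0,-0.15],[0,0,-0.2],[0,0,-0.2],[0,0,-0.08],[0,0,0]]}'
python3 -c "
from h import *
info()
print('rack top corner',tri((332,144),(241,183)))
s,p,M=st();print('to (512,318,97):',(M.T@(np.array([512,318,97])-p)).round(1))
a=manip.grab_frame('side')[:,:,::-1];b=manip.grab_frame('top')[:,:,::-1]
cv2.imwrite('pics/s7.png',a);cv2.imwrite('pics/c7.png',np.hstack([cv2.resize(a[60:220,240:400],None,fx=2.5,fy=2.5,interpolation=2),cv2.resize(b[110:270,150:310],None,fx=2.5,fy=2.5,interpolation=2)]))"
```

```text
time_s: 17.82
eef_pos: [511.7, 317.4, 278.7]
tcp_rot: [-0.0, 0.04, 0.999, -0.0]
wrist_force: [0.0, -0.8, -3.3]
opening: 0.412
gripper_force: 30.0
time_s: 18.45
eef_pos: [512.2, 316.0, 279.4]
tcp_rot: [0.0, -0.014, 1.0, 0.0]
wrist_force: [0.4, 1.6, -3.2]
opening: 0.409
gripper_force: 30.0
t 18.45 tcp [512.2 316.  279.4] tooly deg 91.6 tilt 0.02 F [ 0.4  1.6 -3.2] op 0.409
rack top corner (array([538.44912174, 218.26077142,  48.45104836]), np.float64(4.765905636053326))
to (512,318,97): [  0.2   2.  182.4]
```

View pics/c7.png

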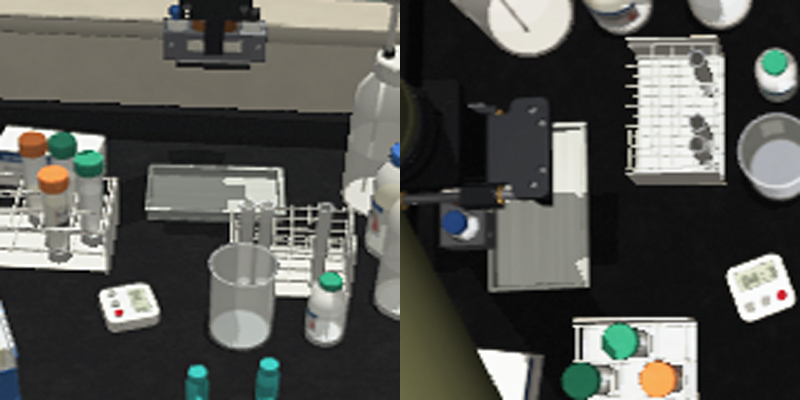

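The carrier hangs over the tray (tray in the side crop from (148,165) to (284,210)). The rack is only about 50 mm high, so the gripper body clears it. Going down to just above the rim and checking there.

```bash
python3 -m handwheel '{"hand":[1,1,1,1,1,1,1,1,1,1],"offset":[[0,0.002,0.01],[0,0,0.018],[0,0,0.022],[0,0,0.022],[0,0,0.022],[0,0,0.02],[0,0,0.015],[0,0,0.011],[0,0,0.01],[0,0,0]],"rot":[[0,0,0],[0,0,0],[0,0,0],[0,0,0],[0,0,0],[0,0,0],[0,0,0],[0,0,0],[0,0,0],[0,0,0]]}'
python3 -c "
from h import *
info()
a=manip.grab_frame('side')[:,:,::-1];b=manip.grab_frame('top')[:,:,::-1]
cv2.imwrite('pics/s8.png',a);cv2.imwrite('pics/c8.png',np.hstack([cv2.resize(a[95:175,280:380],None,fx=4,fy=4,interpolation=2),cv2.resize(b[150:230,155:255],None,fx=4,fy=4,interpolation=2)]))"
```

```text
time_s: 19.8
eef_pos: [511.7, 318.1, 128.6]
tcp_rot: [-0.001, -0.014, 1.0, -0.0]
wrist_force: [-1.0, -0.8, -2.9]
opening: 0.413
gripper_force: 30.0
t 19.8 tcp [511.7 318.1 128.6] tooly deg 91.61 tilt 0.07 F [-1.  -0.8 -2.9] op 0.413
```

View pics/c8.png

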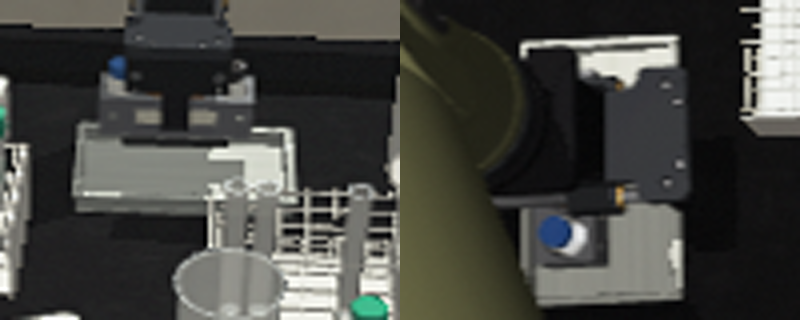

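In the top view the carrier's block, corrected for its height, is centred on the tray at about crop (600,…) against the tray centre at 602. Its front end is about 17 mm inside the front wall. Lowering slowly.

```bash
python3 -m handwheel '{"hand":[1,1,1,1,1,1,1,1],"offset":[[0,0,0.006],[0,0,0.006],[0,0,0.006],[0,0,0.005],[0,0,0.003],[0,0,0.002],[0,0,0.001],[0,0,0]],"rot":[[0,0,0],[0,0,0],[0,0,0],[0,0,0],[0,0,0],[0,0,0],[0,0,0],[0,0,0]]}'
```

```text
time_s: 20.9
eef_pos: [512.1, 318.3, 100.3]
tcp_rot: [0.0, -0.014, 1.0, 0.0]
wrist_force: [0.0, -0.5, -2.9]
opening: 0.415
gripper_force: 30.0
```

```bash
python3 -m handwheel '{"hand":[1,1,1,1],"offset":[[0,0,0.001],[0,0,0.001],[0,0,0.0005],[0,0,0]],"rot":[[0,0,0],[0,0,0],[0,0,0],[0,0,0]]}'
```

```text
time_s: 21.4
eef_pos: [512.0, 318.3, 97.7]
tcp_rot: [-0.0, -0.014, 1.0, -0.0]
wrist_force: [0.6, -0.9, -3.3]
opening: 0.409
gripper_force: 30.0
```

```bash
python3 -m handwheel '{"hand":[1,1,1],"offset":[[0,0,0.0005],[0,0,0.0005],[0,0,0]],"rot":[[0,0,0],[0,0,0],[0,0,0]]}'
```

```text
time_s: 21.78
eef_pos: [512.1, 318.3, 97.4]
tcp_rot: [0.0, -0.014, 1.0, 0.0]
wrist_force: [-1.9, -0.6, 2.4]
opening: 0.413
gripper_force: 30.0
```

Contact: the force went from -3 to +2.4 N, at the expected height. Opening partly, then straight up.

```bash
python3 -m handwheel '{"hand":[0.05,-0.05,-0.2,-0.4,-0.4,-0.4],"offset":[[0,0,0],[0,0,0],[0,0,0],[0,0,0],[0,0,0],[0,0,0]],"rot":[[0,0,0],[0,0,0],[0,0,0],[0,0,0],[0,0,0],[0,0,0]]}'; python3 -m handwheel '{"hand":[-0.4,-0.4,-0.4,-0.4,-0.4,-0.4,-0.4,-0.4,-0.4],"offset":[[0,0,-0.005],[0,0,-0.01],[0,0,-0.015],[0,0,-0.025],[0,0,-0.04],[0,0,-0.04],[0,0,-0.04],[0,0,-0.02],[0,0,0]],"rot":[[0,0,0],[0,0,0],[0,0,0],[0,0,0],[0,0,0],[0,0,0],[0,0,0],[0,0,0],[0,0,0]]}'
python3 -m handwheel '{"hand":[-0.4,-0.4,-0.4,-0.4,-0.4,-0.4],"offset":[[0.0,-0.05,0],[0.0,-0.05,0],[0.0,-0.05,0],[0.0,-0.05,0],[0,-0.05,0],[0,0,0]],"rot":[[0,0,0],[0,0,0],[0,0,0],[0,0,0],[0,0,0],[0,0,0]]}'
python3 -c "
from h import *
info()
a=manip.grab_frame('side')[:,:,::-1];b=manip.grab_frame('top')[:,:,::-1]
cv2.imwrite('pics/c9.png',np.hstack([cv2.resize(a[95:175,280:380],None,fx=4,fy=4,interpolation=2),cv2.resize(b[150:230,155:255],None,fx=4,fy=4,interpolation=2)]))"
```

```text
time_s: 22.52
eef_pos: [512.1, 318.3, 96.8]
tcp_rot: [0.0, -0.014, 1.0, 0.0]
wrist_force: [0.2, -0.3, 0.1]
opening: 0.692
gripper_force: 0.0
time_s: 23.65
eef_pos: [512.9, 318.8, 295.0]
tcp_rot: [0.002, -0.014, 1.0, 0.002]
wrist_force: [-0.3, -0.2, -0.9]
opening: 0.702
gripper_force: 0.0
time_s: 24.4
eef_pos: [518.8, 63.1, 291.1]
tcp_rot: [-0.001, -0.01, 1.0, -0.001]
wrist_force: [-1.5, 0.3, 0.1]
opening: 0.7
gripper_force: 0.0
t 24.4 tcp [518.8  63.1 291.1] tooly deg 91.14 tilt 0.11 F [-1.5  0.3  0.1] op 0.7
```

View pics/c9.png

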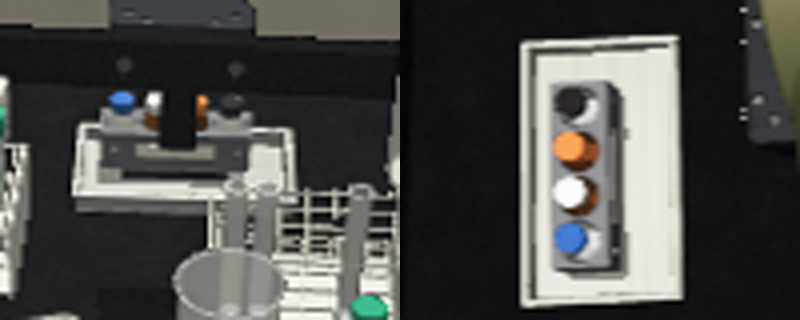

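The carrier stands upright on the tray floor at crop (585,175), inside the walls. All four vials are in their wells, with caps at (572,105), (575,150), (572,195) and (570,240), and the gripper is well clear. Handing in.

```bash
python3 -m handwheel '{"hand":[-0.4,-0.4],"offset":[[0,0,0],[0,0,0]],"rot":[[0,0,0],[0,0,0]]}'; python3 -c "
from station import manip
print(manip.close_job())"
```

```text
time_s: 24.75
eef_pos: [518.9, 69.8, 291.5]
tcp_rot: [-0.0, -0.015, 1.0, 0.0]
wrist_force: [0.1, 0.5, 0.1]
opening: 0.698
gripper_force: 0.0
the job is handed in; nothing more can be done
None
```

The vial carrier now stands upright in the steel tray with all four vials in their wells, the empty carriers were still where they were parked when last in view after the lift, and the job was handed in at about 25 s (no verdict was returned).

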